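# Push the plate out past the end of the ledge

### The job

With the fingertip press the drop stop at the end of the raised ledge fully down first, leaving the plate where it is. Then push the dark plate along the ledge, out over that end, until about a third of its length overhangs so that its edge shows; leave it lying flat and in line with the ledge. Only touch and push: do not lift anything, and leave the small parts standing round the ledge where they are.

Things in the scene. Friction and masses are not known exactly. Their poses are not given: they have to be found in the camera images.
- ledge: Fixed raised ledge: bare-aluminium deck 108 (x) by 260 (y) by 12 mm on two grey risers. Origin: on the bench under the deck's centre; deck top 50 mm above it. Steel fence 10 mm thick along the far (+x) side: inner face at x = +42 mm, top 14 mm above the deck. No lip at the front, x = -54 mm. The drop stop is at the y = +130 mm end. Place varies; turned up to 13 degrees.
- ledge_end (a point): Middle of the deck's top edge at the +y end of the ledge (y = +130 mm, 50 mm above the bench); axes as the ledge's.
- plate_mid (a point): Centre of the dark flat plate with four small holes that lies loose on the deck: 55 (x) by 70 (y, its length, along the ledge within 6 degrees) by 8 mm thick, 0.07 to 0.13 kg; the point is half-way up, 4 mm above its underside. Starts 5 to 22 mm off the fence, leading edge 42 to 152 mm short of the +y end. It slides when its rear edge is pushed with fingertips 3 mm above the deck.
- drop_stop (a joint): Travel of the drop stop, m: 0 is up (top 12 mm above the deck, so the plate cannot pass), 0.022 fully down (top 10 mm below the deck). Starts 0 to 5 mm down. A stiff slide: pushing it down takes about 5 N plus a little for speed; it stays where it is left.
- stop_pad (a point): Centre of the top of the drop stop's ribbed steel thumb pad, where it is pressed; moves with the stop. Pad 26 mm (ledge x) by 38 mm (ledge y), just off the +y end of the ledge; this point is 21 mm outside the end, on the ledge's centre line.
- ring: Bystander: loose steel ring, 42 mm across, 12 mm high, on the bench off the +y end of the ledge. Origin: centre of its underside.
- bush: Bystander: loose grey stepped bush, 26 mm across, 18 mm high, on the bench off the +y end of the ledge. Origin: centre of its underside.
- fitting: Bystander: loose grey stepped turned part, 18 mm across, 30 mm high, standing on the bench in front (-x side) of the ledge. Origin: centre of its underside.
There are look-alikes about, which are no part of the job. What is shaped like the part that bears plate_mid but green is not meant.

How it is judged:
By the outcome, as a careful person would: the job done as asked, in the order asked, and still so for the second after the job is handed in, with the robot touching nothing.
It also fails if it takes over 42 s, if anything falls off the work surface, if the arm or the gripper's body presses on something with over 40 N, if the wrist force passes 120 N, or if a joint passes its speed limit or range.

### The arm

A 6-joint arm with a two-finger parallel gripper is mounted at the origin on a cart in front of the work surface, level with it; the furniture and walls round the work are solid. World frame = base frame: x ahead of the robot, y to its left, z up, the work surface at z = 0. Lengths are in m, angles in rad, forces in N, time in s.
With the tool pointing down it reaches from about 0.375 to 0.975 m from the base axis. Payload 3.8 kg.
Tool frame: the origin (TCP) lies where the fingers leave the gripper's body, on its centre line; the fingertips stand 64 mm ahead of it and the grasp point (between the pads) lies 45 mm ahead of it (manip.pinch_z is the distance from the TCP to the grasp point, in m); z points along the fingers, y is the line along which they close (so a half turn about z gives the same grasp; the last joint's range is limited). The gripper opens to 88 mm and grips with 3 to 60 N. Pads are 18 mm wide; open, the fingers measure 123 mm over their backs; the gripper's body (75 mm by 187 mm) begins 45 mm behind the grasp point.
Start: joints at [1.264, 0.264, 1.604, -0, 1.274, -0.037], TCP at [0.18, 0.651, 0.303] pointing down, gripper open.
Joint ranges: [-2.63, 2.63], [-0.94, 2.18], [0.31, 2.57], [-1.31, 4.45], [0, 2.66], [-2.55, 2.55]. Speed limits (rad/s): [2.57, 2.57, 3.14, 3.14, 3.14, 3.14].

### API

Orientations are given as a rotation vector (axis times angle).
In Python, from station import manip gives the robot as it stands.
- The arm moves only by the tool drive_tool, never from a script. Its argument "targets" is a list that holds one entry, the list of rows, each a list of 6 numbers: the shift along the world's x, y, z in units of 30 mm (1.0 is 30 mm), then the turn, a rotation vector about the world's x, y, z in units of 8 degrees (1.0 is 8 degrees). A call has 1 to 10 rows; each row is the pose to reach, as a shift and turn from the pose commanded when the call began; what a row does not reach only later rows make up. A row lasts 1/10 s, in which the tool goes at most 50 mm and 8.59 degrees, less where a joint would pass 70% of its speed; a pose out of reach is approached as far as the arm can. A call with a gripper value outside its range is refused whole. "claw" is the closure, from 0 (fully open) to 1 (shut), set as the call begins (left out, the last holds). The fingers move at their own pace and stop on an object; "squeeze" is the grip in N (left out, the last holds). Time passes only in rows, so rows that repeat a pose let the fingers close. It gives the time, the measured TCP pose, the force, the opening and the grip force at its end, in the units of the state.
- manip.get_state(): the state, without advancing time (a new reading comes with each control period).
- manip.capture(name): name is "scene" or "side" or "wrist"; returns the picture (420x560x3 uint8, blue, green, red); there is no depth.
- manip.camera_model(name): a dict with "mtx" (3x3 intrinsics, pixels), "k1" (the pictures are not rectified: a ray, as slopes to the right and down, at radius r is drawn at 1 + k1 r^2 times it, then the intrinsics apply), "extrinsics" (4x4, takes a point from camera to world coordinates); the wrist camera has in their place "T_tool_cam" (4x4, takes a point from camera to tool coordinates, whose origin is the TCP and whose axes are the flange's). Camera axes: x right, y up, looking along -z (the intrinsics and any distortion apply to the point x, -y, -z); pixel columns grow to the right and rows downward; lengths in m; the calibration is good to about 2 mm. A picture is of the moment at which its call begins: read the wrist's pose just before it. camera_model takes no time and is no camera call.
- manip.finish_job(): hands the job in; it is judged then, once.
The state is a dict: "t": time; "q": joint angles; "joint_vel": joint speeds; "joint_efforts": joint torques, N m; "tcp_pos": TCP position; "tcp_rot": TCP orientation; "wrist_force": force on the tool from outside, world axes, zero at the start; "wrist_torque": the same for the moment, N m; "finger_gap": finger opening in m; "gripper_force": force on a finger pad.
Only numpy, scipy, OpenCV 4.12 (cv2) and the standard library are available. Lean on these libraries where they do the work, as an engineer would, in place of code of your own. Each camera call takes 0.05 s, during which the arm holds its last target. There are 200 camera calls.

## Working session

There is one attempt and no reset: what is moved stays moved. The work goes in short steps, Python scripts to look and compute and a tool call to move; the robot and the scene stay as the last step left them, time stands still between calls to the robot, and variables do not carry over. Pictures are saved under pics/ and viewed, at most 12 in all, crops included, and the job is handed in when it is done.

Besides the shell and the picture viewer there is one more tool, called as name(argument=value, ...) on one line, values as JSON. drive_tool: Moves the arm, as the interface text tells. Its arguments: {"type":"object","properties":{"targets":{"type":"array","items":{"type":"array","items":{"type":"array","items":{"type":"number"}}}},"claw":{"type":"number"},"squeeze":{"type":"number"}},"required":["targets"]}

```bash
mkdir -p pics; ls
cat > h.py <<'E'
import numpy as np, cv2
from station import manip
from scipy.spatial.transform import Rotation as R
def cam(name, st=None):
    m=manip.camera_model(name)
    if name=="wrist":
        T=np.eye(4); T[:3,:3]=R.from_rotvec(st["tcp_rot"]).as_matrix(); T[:3,3]=st["tcp_pos"]
        return m, T@np.array(m["T_tool_cam"])
    return m, np.array(m["extrinsics"])
def ray(c,uv):
    m,E=c
    K=np.array(m["mtx"]); k=m["k1"]
    d=np.linalg.inv(K)@np.array([uv[0],uv[1],1.]); s=d[:2].copy()
    for _ in range(20): s=d[:2]/(1+k*(s@s))
    v=E[:3,:3]@np.array([s[0],-s[1],-1.]); return E[:3,3],v
def onz(c,uv,z):
    o,v=ray(c,uv); return o+v*(z-o[2])/v[2]
def proj(c,p):
    m,E=c; q=E[:3,:3].T@(np.array(p)-E[:3,3]); s=np.array([q[0],-q[1]])/-q[2]
    s=s*(1+m["k1"]*(s@s)); return (np.array(m["mtx"])@np.append(s,1))[:2]
E
python3 - <<'E'
from h import *
s=manip.get_state(); print(s)
a=[manip.capture(n) for n in("scene","side","wrist")]
for n,i in zip(("scene","side","wrist"),a): cv2.imwrite(f"pics/{n}0.png",i)
for n in("scene","side"): print(np.round(cam(n)[1],3))
E
```

```text
pics
{'t': 0.0, 'q': array([ 1.26410373e+00,  2.64760584e-01,  1.60534121e+00, -2.92081498e-05,
        1.27372776e+00, -3.68895846e-02]), 'joint_vel': array([ 2.19386992e-04, -1.77533601e-04,  6.72266460e-04,  1.20063539e-04,
       -1.56441015e-06,  2.31639952e-04]), 'joint_efforts': array([ 1.90710180e-04, -5.02114999e+01, -3.56879067e+01,  7.27707334e-02,
        2.95515731e-02, -1.38131472e-04]), 'tcp_pos': array([0.17974749, 0.65004167, 0.30140057]), 'tcp_rot': array([-0.42245998, -3.11269823,  0.00346909]), 'wrist_force': array([ 0.64210061, -0.02046681,  0.20824196]), 'wrist_torque': array([-0.05652794,  0.00154343,  0.00115594]), 'gripper_force': 0.0, 'finger_gap': 0.08812172852889244}
[[ 0.847  0.262 -0.463  0.079]
 [-0.532  0.458 -0.713 -0.52 ]
 [ 0.025  0.85   0.527  0.513]
 [ 0.     0.     0.     1.   ]]
[[-0.99   0.085 -0.11   0.377]
 [-0.138 -0.535  0.833  0.845]
 [ 0.012  0.84   0.542  0.531]
 [ 0.     0.     0.     1.   ]]
```

View pics/scene0.png

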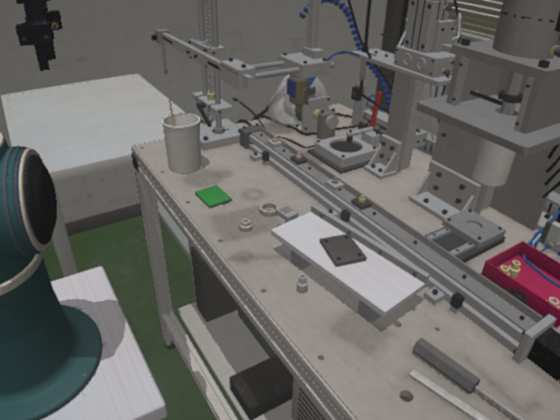

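View pics/side0.png

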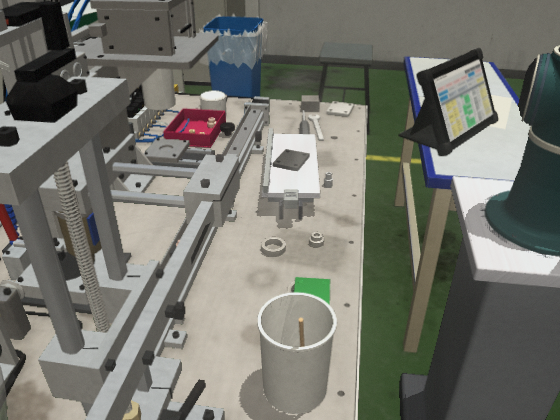

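Scene: white deck with corners about (272,233), (313,216), (423,290), (382,308), dark plate at (343,249), stop pad at (287,212), ring (268,209), bush (246,225), fitting (302,284). Side: deck at about (295,165), plate at (291,159), pad at (291,195).

Run:
```python
from h import *
for n,box in (("scene",(255,205,440,320)),("side",(255,125,330,210))):
    c=cam(n); im=cv2.imread(f"pics/{n}0.png"); x0,y0,x1,y1=box
    sub=im[y0:y1,x0:x1]; g=sub.max(2)
    for nm,m,z in (("deck",g>200,.05),("plate",g<85,.058)):
        cs,_=cv2.findContours(m.astype(np.uint8),cv2.RETR_EXTERNAL,cv2.CHAIN_APPROX_NONE)
        for k in sorted(cs,key=cv2.contourArea)[-2:]:
            k=(cv2.convexHull(k)).reshape(-1,2)+[x0,y0]
            W=np.array([onz(c,p,z)[:2] for p in k]).astype(np.float32)
            r=cv2.minAreaRect(W*1000); q=cv2.approxPolyDP(k.reshape(-1,1,2),4,True).reshape(-1,2)
            print(n,nm,r,q.tolist(),[np.round(onz(c,p,z)[:2],3).tolist() for p in q])
    cv2.imwrite(f"pics/{n}0z.png",cv2.resize(sub,None,fx=(4 if n=="scene" else 7),fy=(4 if n=="scene" else 7),interpolation=cv2.INTER_CUBIC))
for nm,uv,z in(("pad",(287,212),.06),("ring",(268,209),.006),("bush",(246,225),.009),("fit",(302,284),.015)): print(nm,onz(cam("scene"),uv,z))
for nm,uv,z in(("pad",(291,195),.06),("ring",(273,246),.006),("bush",(316,239),.009),("fit",(328,180),.015)): print(nm,onz(cam("side"),uv,z))
```

```text
scene plate ((431.39019775390625, -202.61264038085938), (20.693798065185547, 38.08757019042969), 5.539254665374756) [[359, 301], [379, 316], [362, 316]] [[0.437, -0.183], [0.442, -0.22], [0.422, -0.208]]
scene plate ((497.5713195800781, -69.75312805175781), (83.83204650878906, 61.90699768066406), 75.9065170288086) [[348, 230], [365, 259], [336, 265], [320, 240]] [[0.537, -0.036], [0.509, -0.114], [0.459, -0.102], [0.476, -0.035]]
side deck ((451.1018981933594, -226.47210693359375), (8.444528579711914, 72.79971313476562), 13.158283233642578) [[316, 125], [322, 138]] [[0.461, -0.261], [0.441, -0.191]]
side deck ((489.67254638671875, -76.90144348144531), (95.19525909423828, 261.72772216796875), 7.5769524574279785) [[274, 133], [314, 134], [319, 192], [269, 192]] [[0.552, -0.2], [0.461, -0.21], [0.427, 0.044], [0.518, 0.059]]
side plate ((510.34295654296875, -30.80431365966797), (11.682658195495605, 37.34946060180664), 76.0638656616211) [[273, 163], [289, 168]] [[0.527, -0.04], [0.493, -0.024]]
side plate ((582.5046997070312, -161.5542449951172), (11.215011596679688, 52.60746765136719), 10.765663146972656) [[259, 141], [255, 133], [260, 131]] [[0.574, -0.136], [0.591, -0.176], [0.582, -0.188]]
pad [0.47375073 0.06353291 0.06      ]
ring [0.49286492 0.16252361 0.006     ]
bush [0.4233025  0.12982733 0.009     ]
fit [ 0.41674999 -0.07243188  0.015     ]
pad [0.47455995 0.07929213 0.06      ]
ring [0.49358752 0.16283043 0.006     ]
bush [0.42219839 0.13534491 0.009     ]
fit [ 0.41642147 -0.06486656  0.015     ]
```

View pics/wrist0.png

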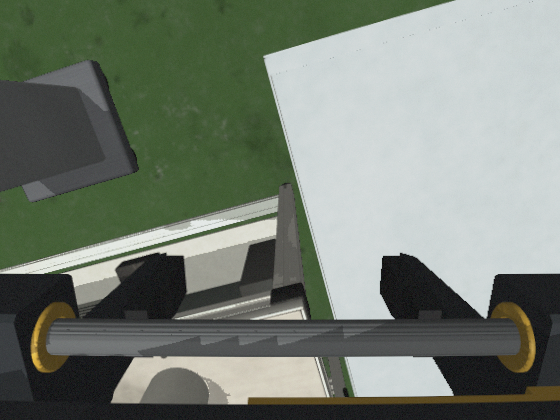

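Wrist view: only floor and a table, with the fingers at (150,290) and (420,290); nothing to measure. Next I check how high the rail behind the ledge is.

Run:
```python
from h import *
a=cv2.imread("pics/scene0.png")[170:320,240:470]; b=cv2.imread("pics/side0.png")[90:250,180:340]
a=cv2.resize(a,None,fx=3.4,fy=3.4,interpolation=cv2.INTER_CUBIC)
cv2.imwrite("pics/az.png",a)
cv2.imwrite("pics/bz.png",cv2.resize(b,None,fx=3.7,fy=3.7,interpolation=cv2.INTER_CUBIC))
```

```text
(no output)
```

View pics/az.png

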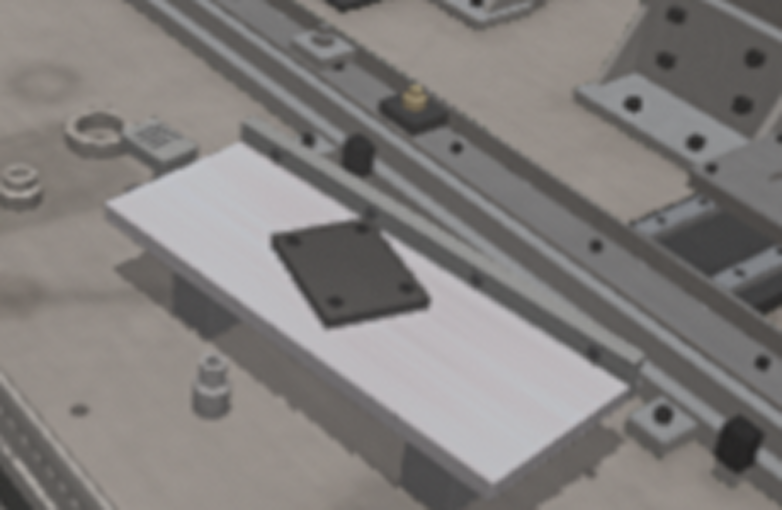

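View pics/bz.png

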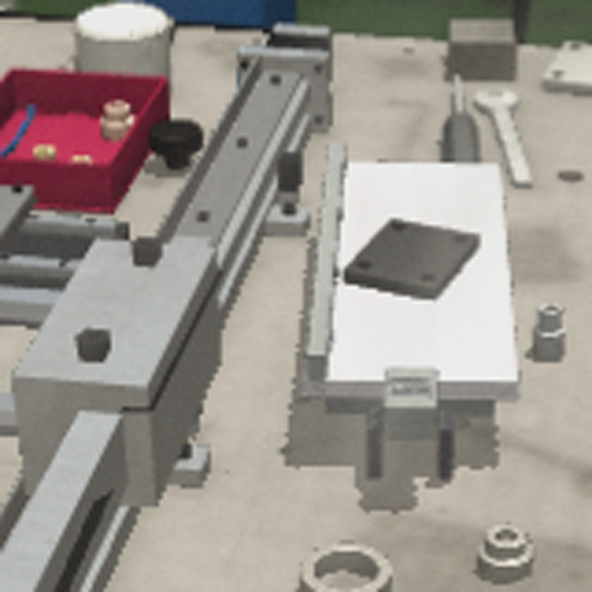

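Zooms: the deck with its fence on the far side, a plate clearly turned relative to the deck, the ribbed pad at the near end of the side view; also a large carriage at left in the side view. I compute the plate corners and the carriage's place.

Run:
```python
from h import *
S=cam("scene");D=cam("side")
sz=lambda p:(p[0]/3.4+240,p[1]/3.4+170); dz=lambda p:(p[0]/3.7+180,p[1]/3.7+90)
A=[onz(S,sz(p),.058)[:2] for p in((272,236),(362,219),(429,297),(327,322))]
B=[onz(D,dz(p),.058)[:2] for p in((435,295),(345,274),(396,219),(480,236))]
for P in(A,B):
    print(np.round(P,3).tolist(), [ (round(float(np.hypot(*(P[(i+1)%4]-P[i]))),4), round(float(np.degrees(np.arctan2(*(P[(i+1)%4]-P[i])[::-1]))),1)) for i in range(4)], np.mean(P,0))
def tri(a,b):
    o1,v1=ray(S,a);o2,v2=ray(D,b)
    t=np.linalg.lstsq(np.c_[v1,-v2],o2-o1,rcond=None)[0]; p,q=o1+v1*t[0],o2+v2*t[1]; return np.round((p+q)/2,3),np.linalg.norm(p-q)
print("deckNearFenceEnd",tri(sz((107,205)),dz((518,383))),"farfrontcorner",tri(sz((490,485)),dz((500,163))))
print("pad",tri(sz((160,137)),dz((412,385))),"fence end",tri(sz((243,125)),dz((316,360))))
print("knob",tri(sz((358,150)),dz((148,248))),tri(sz((740,440)),dz((289,165))))
print("knobs on carriage",[ (z,np.round(proj(S,onz(D,dz((120,350)),z))), np.round(onz(D,dz((120,350)),z),2)) for z in(.05,.1,.15,.2,.25,.3)])
```

```text
[[0.477, -0.034], [0.526, -0.045], [0.513, -0.112], [0.459, -0.101]] [(0.0498, -13.3), (0.0674, -101.0), (0.0545, 169.2), (0.0698, 75.1)] [ 0.49394822 -0.07308976]
[[0.475, -0.02], [0.526, -0.036], [0.508, -0.106], [0.459, -0.093]] [(0.0533, -17.2), (0.0728, -104.1), (0.0514, 164.7), (0.0746, 77.3)] [ 0.49206482 -0.06381479]
deckNearFenceEnd (array([0.426, 0.043, 0.047]), np.float64(0.003365289870373378)) farfrontcorner (array([ 0.459, -0.213,  0.049]), np.float64(0.0011450678502517323))
pad (array([0.477, 0.07 , 0.058]), np.float64(0.003707035833798303)) fence end (array([0.525, 0.058, 0.059]), np.float64(0.00016171409189049045))
knob (array([0.598, 0.013, 0.069]), np.float64(0.06187804074273445)) (array([ 0.597, -0.238,  0.026]), np.float64(0.001280780125012136))
knobs on carriage [(0.05, array([356., 199.]), array([0.63, 0.05, 0.05])), (0.1, array([323., 163.]), array([0.6 , 0.13, 0.1 ])), (0.15, array([290., 128.]), array([0.58, 0.21, 0.15])), (0.2, array([260.,  96.]), array([0.55, 0.3 , 0.2 ])), (0.25, array([231.,  65.]), array([0.52, 0.38, 0.25])), (0.3, array([203.,  36.]), array([0.5 , 0.46, 0.3 ]))]
```

Deck corners from both views agree: height 47–49 mm and yaw 7.5°. Pad is at about (0.477, 0.071). The plate appears about 21° off the ledge line, so I'll check it from the wrist camera. Next I choose the hover pose and check the path.

Run:
```python
from h import *
S=cam("scene")
print("cup base",onz(S,(185,170),0), "top vs height",[ (z,np.round(proj(S,np.r_[onz(S,(185,170),0)[:2]+[.02,.02],z]))) for z in(.08,.12,.16)])
D=cam("side"); print([np.round(onz(D,(100,420),z),2) for z in(.2,.25,.3)])
s=manip.get_state(); print(np.round(manip.camera_model("wrist")["T_tool_cam"],3))
r0=R.from_rotvec(s["tcp_rot"])
r=R.from_euler("z",-67.1,degrees=True)*r0
print(np.round(r.as_matrix(),2))
for p in((.42,.0,.34),(.5,-.02,.34),(.46,.0,.36)):
    c=cam("wrist",dict(tcp_pos=np.array(p),tcp_rot=r.as_rotvec()))
    print(p,[np.round(proj(c,q)) for q in((.477,.07,.06),(.493,-.068,.058),(.426,.043,.05),(.532,.058,.05),(.459,-.213,.05))])
```

```text
cup base [0.41375253 0.42174244 0.        ] top vs height [(0.08, array([187., 135.])), (0.12, array([186., 119.])), (0.16, array([184., 103.]))]
[array([0.54, 0.65, 0.2 ]), array([0.52, 0.68, 0.25]), array([0.49, 0.71, 0.3 ])]
[[-0.001  0.96   0.279  0.071]
 [ 1.     0.001  0.002  0.   ]
 [ 0.002  0.279 -0.96  -0.082]
 [ 0.     0.     0.     1.   ]]
[[-0.13  0.99 -0.  ]
 [ 0.99  0.13 -0.  ]
 [ 0.   -0.   -1.  ]]
(0.42, 0.0, 0.34) [array([350., 117.]), array([342., 248.]), array([295., 137.]), array([399., 136.]), array([293., 351.])]
(0.5, -0.02, 0.34) [array([272.,  85.]), array([272., 222.]), array([219., 107.]), array([325., 105.]), array([230., 329.])]
(0.46, 0.0, 0.36) [array([309., 112.]), array([305., 237.]), array([258., 131.]), array([357., 130.]), array([262., 337.])]
```

drive_tool(targets=[[[0.4,-1.4,0.6,0,0,-0.5],[0.9,-2.8,1.3,0,0,-1],[1.3,-4.2,1.3,0,0,-1.6],[1.8,-5.6,1.3,0,0,-2.1],[2.2,-7,1.3,0,0,-2.6],[2.7,-8.3,1.3,0,0,-3.1],[3.2,-9.8,1.3,0,0,-3.7],[3.8,-11.2,1.3,0,0,-4.2],[4.4,-12.6,1.3,0,0,-4.7],[4.9,-14,1.3,0,0,-5.2]]], claw=1, squeeze=20)

```text
t: 1.15
tcp_pos: [0.3271, 0.2288, 0.3416]
tcp_rot: [1.503, 2.758, 0.001]
wrist_force: [0.7, 0.5, 0.0]
finger_gap: 0.0101
gripper_force: 0.0
```

drive_tool(targets=[[[0.6,-1.4,0,0,0,-0.5],[1.2,-2.8,0,0,0,-1],[1.8,-4.2,0,0,0,-1.6],[2.7,-5.4,0,0,0,-2.1],[3.6,-6.6,0,0,0,-2.6],[4.4,-7.6,0,0,0,-3.2],[4.4,-7.6,0,0,0,-3.2],[4.4,-7.6,0,0,0,-3.2]]])

```text
t: 1.95
tcp_pos: [0.4588, 0.0021, 0.3412]
tcp_rot: [-2.075, -2.357, 0.001]
wrist_force: [-0.5, 0.8, 0.2]
finger_gap: 0.0006
gripper_force: 0.0
```

Run:
```python
from h import *
s=manip.get_state(); im=manip.capture("wrist"); cv2.imwrite("pics/w1.png",im); np.save("w1.npy",np.r_[s["tcp_pos"],s["tcp_rot"]])
print(s["t"],s["tcp_pos"],s["tcp_rot"],s["wrist_force"],s["finger_gap"])
```

```text
1.95 [0.45875096 0.0021136  0.34118583] [-2.07511573e+00 -2.35656561e+00  9.83220879e-04] [-0.45907357  0.78759082  0.21193657] 0.000590894483891655
```

View pics/w1.png

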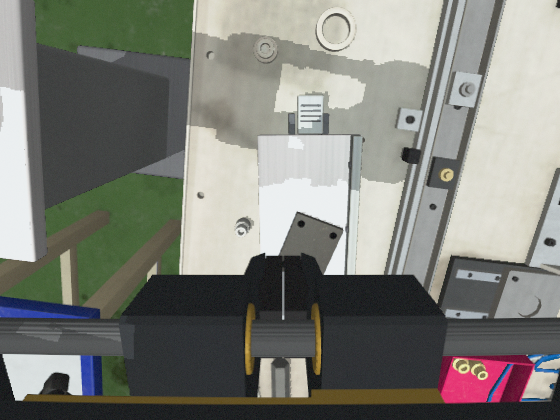

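Wrist view: pad centred near (312,111), deck end edge from (258,136) to the fence at (350,135), plate leading corners (300,212) and (343,231): the plate is indeed turned.

Run:
```python
from h import *
a=np.load("w1.npy"); c=cam("wrist",dict(tcp_pos=a[:3],tcp_rot=a[3:])); im=cv2.imread("pics/w1.png")
P=lambda u,z:np.round(onz(c,u,z),4)
e=P((258,136),.05); f=P((258,270),.05); print("deck",e,f,np.degrees(np.arctan2(*(e-f)[:2][::-1])),"fence",P((350,136),.05),P((347,270),.05))
m=(im[205:252,280:350].max(2)<100).astype(np.uint8); k=max(cv2.findContours(m,0,2)[0],key=cv2.contourArea)
q=cv2.approxPolyDP(k,3,True).reshape(-1,2)+[280,205]; print([(u.tolist(),P(u,.058)[:2].tolist()) for u in q])
sub=cv2.cvtColor(im[88:136,285:335],cv2.COLOR_BGR2GRAY)
print("pad corners",P((298,95),.06),P((324,95),.06),P((325,132),.06),P((298,133),.06))
x=np.array([np.cos(np.radians(7.5)),np.sin(np.radians(7.5))]);y=np.array([-x[1],x[0]])
print("pad expected",e[:2]+.054*x+.021*y)
print("ring",P((336,30),.012),"bush",P((265,49),.018))
```

```text
deck [0.4285 0.042  0.05  ] [ 0.4445 -0.1079  0.05  ] 96.09255934222867 fence [0.5224 0.054  0.05  ] [ 0.5458 -0.0951  0.05  ]
[([296, 214], [0.478, -0.0337]), ([342, 230], [0.53, -0.0454])]
pad corners [0.4635 0.0868 0.06  ] [0.4885 0.09   0.06  ] [0.495  0.0552 0.06  ] [0.4684 0.0508 0.06  ]
pad expected [0.47929697 0.06986876]
ring [0.4959 0.1589 0.012 ] bush [0.4242 0.13   0.018 ]
```

drive_tool(targets=[[[0.2,0.8,-1.2,0,0,0],[0.4,1.6,-2.4,0,0,0],[0.63,2.4,-3.6,0,0,0],[0.63,2.4,-5,0,0,0],[0.63,2.4,-6.2,0,0,0],[0.63,2.4,-6.8,0,0,0],[0.63,2.4,-7.1,0,0,0],[0.63,2.4,-7.3,0,0,0],[0.63,2.4,-7.5,0,0,0],[0.63,2.4,-7.6,0,0,0]]])

```text
t: 3.0
tcp_pos: [0.4783, 0.0751, 0.1147]
tcp_rot: [2.074, 2.359, 0.002]
wrist_force: [-2.6, 1.4, 4.5]
finger_gap: 0.0005
gripper_force: 2.3
```

drive_tool(targets=[[[0,0,-0.1,0,0,0],[0,0,-0.2,0,0,0],[0,0,-0.27,0,0,0],[0,0,-0.33,0,0,0],[0,0,-0.33,0,0,0]]])

```text
t: 3.5
tcp_pos: [0.4787, 0.0748, 0.1043]
tcp_rot: [2.074, 2.358, 0.002]
wrist_force: [-1.5, 2.9, 5.9]
finger_gap: 0.0007
gripper_force: 2.9
```

drive_tool(targets=[[[0,0,-0.04,0,0,0],[0,0,-0.08,0,0,0],[0,0,-0.08,0,0,0]]])

```text
t: 3.8
tcp_pos: [0.4788, 0.0748, 0.104]
tcp_rot: [2.075, 2.358, 0.001]
wrist_force: [-8.5, 2.7, 22.8]
finger_gap: 0.0005
gripper_force: 11.8
```

The stop bottomed at TCP z = 0.104 (tips at 0.040, as it should be) with the force rising to 23 N. Now I lift and go behind the plate.

drive_tool(targets=[[[0,0,1.5,0,0,0],[0,0,3,0,0,0],[0.1,-1.2,3.5,0,0,0],[0.2,-2.6,3.5,0,0,0],[0.4,-4,3.5,0,0,0],[0.6,-5.4,3.5,0,0,0],[0.7,-6.9,3.5,0,0,0],[0.7,-6.9,3.5,0,0,0],[0.7,-6.9,3.5,0,0,0]]], claw=0.83)

```text
t: 4.7
tcp_pos: [0.4984, -0.1336, 0.2057]
tcp_rot: [-2.078, -2.356, 0.001]
wrist_force: [-1.0, -0.9, 0.5]
finger_gap: 0.0152
gripper_force: 0.0
```

Run:
```python
from h import *
s=manip.get_state(); im=manip.capture("wrist"); cv2.imwrite("pics/w2.png",im); np.save("w2.npy",np.r_[s["tcp_pos"],s["tcp_rot"]])
print(s["t"],s["tcp_pos"],s["tcp_rot"],s["wrist_force"],s["finger_gap"])
```

```text
4.7 [ 0.49839392 -0.13363936  0.20568558] [-2.07757436e+00 -2.35552417e+00  1.08421324e-03] [-0.99023784 -0.85350831  0.45986985] 0.015166881991587798
```

View pics/w2.png

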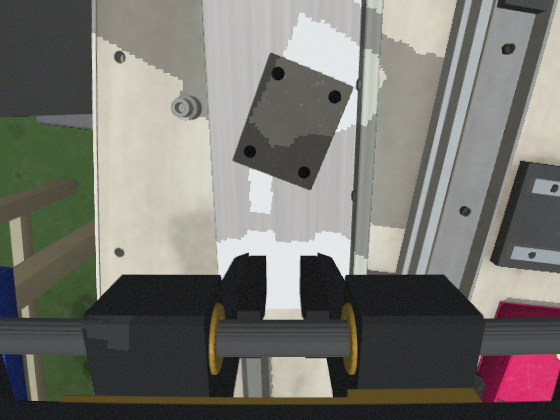

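Wrist view: the plate has corners at about (271,53), (354,86), (313,189), (233,160); fingers lie behind it, about to come down clear of the rear corner.

```bash
cat >> h.py <<'E'
end=np.array([.481,.0495]);th=np.radians(7.5);X=np.array([np.cos(th),np.sin(th)]);Y=np.array([-X[1],X[0]])
L=lambda p:np.round([(p[:2]-end)@X*1000,(p[:2]-end)@Y*1000],1)
E
python3 - <<'E'
from h import *
a=np.load("w2.npy"); c=cam("wrist",dict(tcp_pos=a[:3],tcp_rot=a[3:]))
q=[L(onz(c,u,.058)) for u in((271,53),(354,86),(313,189),(233,160))]; print(q,np.mean(q,0))
print("deck front",[L(onz(c,u,.05)) for u in((203,5),(217,240))],"fence",[L(onz(c,u,.064)) for u in((362,5),(357,150))])
print("tcp",L(a[:3]))
E
```

```text
[array([-12.2, -80.9]), array([ 38.3, -99.9]), array([  14.2, -164.3]), array([ -37.8, -144.8])] [   0.625 -122.475]
deck front [array([-53. , -52.3]), array([ -52.9, -202.9])] fence [array([ 39.8, -56.5]), array([  40.7, -138.2])]
tcp [  -6.7 -183.8]
```

drive_tool(targets=[[[0.16,0.02,-1,0,0,0],[0.16,0.02,-2,0,0,0],[0.16,0.02,-2.6,0,0,0],[0.16,0.02,-2.9,0,0,0],[0.16,0.02,-2.95,0,0,0],[0.16,0.02,-2.95,0,0,0]]])

```text
t: 5.35
tcp_pos: [0.504, -0.1312, 0.1183]
tcp_rot: [2.073, 2.36, 0.0]
wrist_force: [0.1, -0.4, 0.8]
finger_gap: 0.0151
gripper_force: 0.0
```

drive_tool(targets=[[[-0.03,0.25,0,0,0,0],[-0.065,0.5,0,0,0,0],[-0.1,0.74,0,0,0,0],[-0.13,0.99,0,0,0,0],[-0.16,1.24,0,0,0,0],[-0.195,1.49,0,0,0,0],[-0.23,1.74,0,0,0,0],[-0.26,1.98,0,0,0,0],[-0.26,1.98,0,0,0,0]]])

```text
t: 6.25
tcp_pos: [0.4954, -0.0715, 0.1177]
tcp_rot: [-2.073, -2.359, 0.0]
wrist_force: [0.0, 0.0, 0.2]
finger_gap: 0.015
gripper_force: 0.0
```

```bash
cat >> h.py <<'E'
def look(fn):
    s=manip.get_state(); im=manip.capture("wrist"); cv2.imwrite(fn,im); c=cam("wrist",s)
    print(s["t"],"tcp L",L(s["tcp_pos"]),s["tcp_pos"],s["wrist_force"],s["finger_gap"]); return s,im,c
E
python3 - <<'E'
from h import *
look("pics/w3.png")
E
```

```text
6.25 tcp L [  -1.5 -121.8] [ 0.49537697 -0.07145371  0.11766825] [0.03482649 0.01449338 0.24440409] 0.015006210199916267
```

View pics/w3.png

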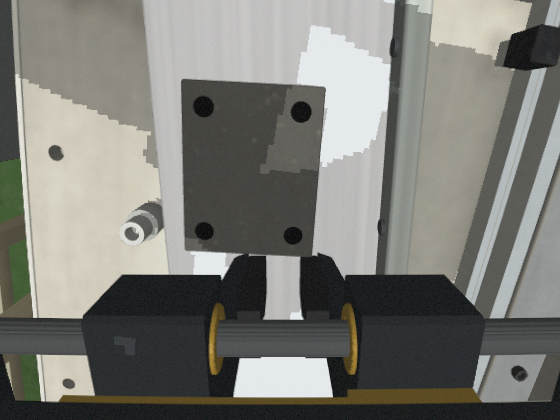

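The plate (corners about (182,80), (325,87), (313,255), (185,250)) has swung almost flush with the fingers. I carry on, stopping 8 mm short.

drive_tool(targets=[[[-0.03,0.25,0,0,0,0],[-0.065,0.5,0,0,0,0],[-0.1,0.74,0,0,0,0],[-0.13,0.99,0,0,0,0],[-0.16,1.24,0,0,0,0],[-0.195,1.49,0,0,0,0],[-0.22,1.69,0,0,0,0],[-0.25,1.89,0,0,0,0],[-0.25,1.89,0,0,0,0]]])

```text
t: 7.2
tcp_pos: [0.4881, -0.015, 0.1179]
tcp_rot: [-2.074, -2.36, 0.0]
wrist_force: [0.1, 0.2, 0.2]
finger_gap: 0.0149
gripper_force: 0.0
```

Run:
```python
from h import *
s,im,c=look("pics/w4.png")
m=(im.max(2)<110).astype(np.uint8)*255; m[258:]=0; m[:, :120]=0; m[:,400:]=0
k=max(cv2.findContours(m,0,2)[0],key=cv2.contourArea); q=cv2.approxPolyDP(k,4,True).reshape(-1,2)
print([(u.tolist(),L(onz(c,u,.058)).tolist()) for u in q])
```

```text
7.2 tcp L [ -1.4 -64.9] [ 0.48810427 -0.01499253  0.11785085] [0.13178502 0.18093411 0.2364152 ] 0.014925174524663732
[([182, 79], [-38.2, 17.1]), ([185, 249], [-42.4, -51.7]), ([241, 252], [-18.4, -53.1]), ([236, 257], [-20.6, -55.4]), ([330, 257], [19.9, -55.5]), ([310, 254], [11.3, -54.1]), ([317, 165], [13.4, -15.7]), ([311, 163], [11.0, -14.9]), ([317, 167], [13.4, -16.5]), ([310, 173], [10.6, -18.9]), ([287, 170], [1.4, -17.7]), ([282, 164], [-0.6, -15.2]), ([284, 169], [0.2, -17.3]), ([271, 172], [-5.1, -18.5]), ([279, 109], [-1.7, 6.0]), ([286, 105], [1.0, 7.4]), ([289, 86], [2.1, 14.4]), ([306, 86], [8.5, 14.3]), ([257, 84], [-10.0, 15.1]), ([248, 72], [-13.2, 19.4]), ([235, 72], [-18.1, 19.4]), ([233, 82], [-19.0, 15.9])]
```

View pics/w4.png

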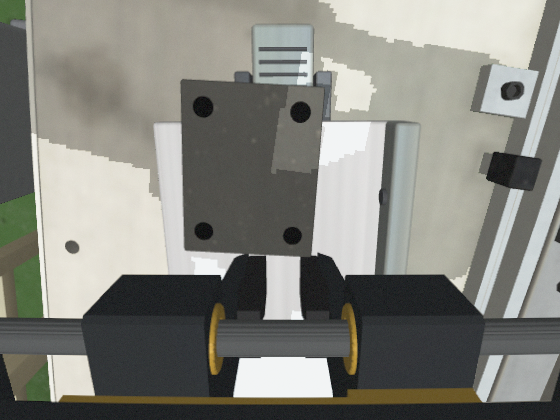

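The plate now overhangs about 16 mm but is still turned about 3° clockwise (front edge (182,80)–(324,87), deck end edge (155,124)–(385,121)). The fingers are off its middle by about 12 mm, so I back off, centre on it and push on.

drive_tool(targets=[[[0.02,-0.17,0,0,0,0],[-0.18,-0.2,0,0,0,0],[-0.375,-0.22,0,0,0,0],[-0.384,-0.15,0,0,0,0],[-0.397,-0.05,0,0,0,0],[-0.41,0.05,0,0,0,0],[-0.42,0.12,0,0,0,0],[-0.428,0.19,0,0,0,0],[-0.428,0.19,0,0,0,0]]])

```text
t: 8.15
tcp_pos: [0.4755, -0.0097, 0.1179]
tcp_rot: [-2.074, -2.36, -0.0]
wrist_force: [0.3, 0.3, 0.5]
finger_gap: 0.0149
gripper_force: 0.0
```

```bash
cat > m.py <<'E'
import sys
from h import *
s,im,c=look(sys.argv[1])
m=(im.max(2)<110).astype(np.uint8)
# plate edges: fit lines to dark transitions, in ledge coords at plate top
def fit(pts,z): return np.array([L(onz(c,p,z)) for p in pts])
left=[];
for v in range(100,235,5):
    u=np.flatnonzero(m[v,120:300]); u=u[u>0]
    w=[i for i in u if m[v,120+i:120+i+15].mean()>.9]
    if w: left.append((120+w[0],v))
x0=int(np.median([p[0] for p in left])); front=[];rear=[]
for u in range(x0+12,x0+130,6):
    w=[v for v in range(40,160) if m[v:v+5,u].all()]
    if w and u<x0+75: front.append((u,w[0]))
for u in list(range(x0+6,x0+45,4)): 
    w=[v for v in range(200,268) if m[v-8:v+1,u].all()]
    if w: rear.append((u,w[-1]))
for n,p in(("left",left),("front",front),("rear",rear)):
    q=fit(p,.058); 
    a=np.polyfit(q[:,1],q[:,0],1) if n=="left" else np.polyfit(q[:,0],q[:,1],1)
    print(n,"angle",round(float(np.degrees(np.arctan(a[0]))*(-1 if n=="left" else 1)),2),"median",np.median(q,0),p[0],p[-1])
E
python3 m.py pics/w5.png
```

```text
8.15 tcp L [-13.1 -57.9] [ 0.47554407 -0.00965844  0.11792206] [0.26895408 0.27737505 0.51507136] 0.01487386128785047
left angle -0.01 median [-41.9  -8.6] (np.int64(204), 100) (np.int64(212), 230)
front angle 0.81 median [-24.3  22. ] (220, 85) (280, 83)
rear angle -29.46 median [-34.2  -50.15] (214, 253) (250, 267)
```

View pics/w5.png

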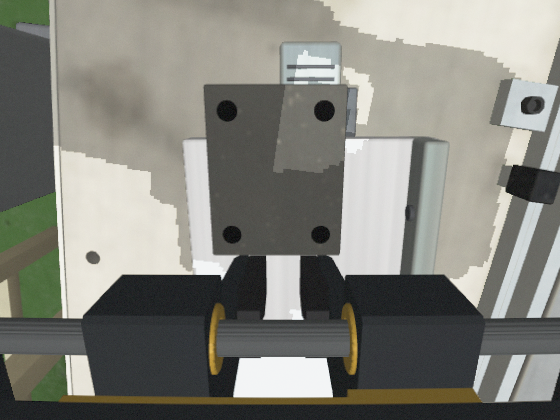

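Plate is now aligned (front edge row 84 flat, side edges parallel to the deck); the deck end edge is at row 139. I check the overhang against that edge in the same view.

Run:
```python
from h import *
c=cam("wrist",manip.get_state())
print([L(onz(c,u,.05)) for u in((190,139),(400,138))],[L(onz(c,u,.058)) for u in((215,85),(335,85))], [L(onz(c,u,.058)) for u in((215,254),(338,254))])
```

```text
[array([-50.6,   0.9]), array([36.7,  1.1])] [array([-37.6,  21.7]), array([ 7.8, 21.5])] [array([-41.4, -47.2]), array([ 11.6, -47.4])]
```

drive_tool(targets=[[[-0.005,0.04,0,0,0,0],[-0.01,0.08,0,0,0,0],[-0.01,0.08,0,0,0,0],[0.02,-0.15,0,0,0,0],[0.04,-0.4,0,0,0,0],[0.04,-0.4,1,0,0,0],[0.04,-0.4,2.3,0,0,0],[0.04,-0.8,3.6,0,0,0],[0.04,-0.8,4,0,0,0],[0.04,-0.8,4,0,0,0]]])

```text
t: 9.2
tcp_pos: [0.4782, -0.0348, 0.2403]
tcp_rot: [2.073, 2.355, 0.005]
wrist_force: [0.3, 0.4, -0.3]
finger_gap: 0.015
gripper_force: 0.0
```

Run:
```python
from h import *
s,im,c=look("pics/w6.png")
```

```text
9.2 tcp L [-13.8 -83.2] [ 0.47819472 -0.03475294  0.24027395] [ 0.25731214  0.44184702 -0.2651313 ] 0.015003273765377804
```

View pics/w6.png

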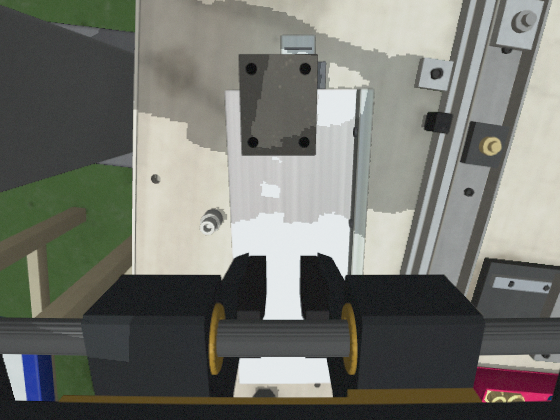

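Run:
```python
from h import *
c=cam("wrist",manip.get_state())
print("deck end",[L(onz(c,u,.05)) for u in((228,90),(355,90))],"front",[L(onz(c,u,.058)) for u in((239,54),(316,54))],"rear",[L(onz(c,u,.058)) for u in((239,156),(316,156))])
print(manip.finish_job())
```

```text
deck end [array([-52.9,   1.2]), array([38.7,  0.8])] front [array([-43.2,  24.2]), array([ 9.4, 24. ])] rear [array([-45.8, -45.4]), array([ 10.7, -45.7])]
the job is handed in; nothing more can be done
None
```

The job is handed in: the drop stop was pressed fully down first, then the plate was pushed out to overhang about 23 mm (a third of its 70 mm), lying flat and in line with the ledge; the small parts were not touched, and the last look was about 9 s in, with the arm clear.

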